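# Set the light hood on its dowels and hold the measuring head over it

## Robot

A 6-joint arm with a two-finger parallel gripper is mounted at the origin on the work surface; the furniture and walls round the work are solid. World frame = base frame: x ahead of the robot, y to its left, z up, the work surface at z = 0. Lengths are in mm, angles in rad, forces in N, time in s.
With the tool pointing down it reaches from about 350 to 875 mm from the base axis. Payload 4.2 kg.
Tool frame: the origin (TCP) lies midway between the tips of the shut fingers; the grasp point (between the pads) lies 19 mm behind it; z points along the fingers, y is the line along which they close (so a half turn about z gives the same grasp; the last joint's range is limited). The gripper opens to 85 mm and grips with 20 to 120 N. Pads are 22 mm wide; open, the fingers measure 114 mm over their backs; the gripper's body (76 mm by 85 mm) begins 54 mm behind the grasp point. The pads swing forward as they close: fully open they stand 13 mm farther back than shut.
Start: joints at [-0.884, 0.385, 0.008, 0, -1.194, -0.259], TCP at [259.306, -568.647, 231.312] pointing down, gripper open.
Joint ranges: [-3.14, 3.14], [-1.21, 2.06], [-1.07, 1.41], [-3.16, 2.05], [-2.99, -0.16], [-3.1, 3.1]. Speed limits (rad/s): [2.79, 2.79, 3.14, 3.14, 3.14, 3.14].

## Interface

Orientations are given as a unit quaternion [x, y, z, w].
In Python, from bench import * gives the robot as it stands.
- The arm moves only by the tool drive_tool, never from a script. Its argument "plan" is a list that holds one entry, the list of rows, each a list of 5 numbers: the closure, from -1 (fully open) to 1 (shut), then the shift along the world's x, y, z in mm, then the turn about the world's z in degrees. A call has 1 to 20 rows; each row shifts and turns the commanded pose from where the row before left it; what a row does not reach is not made up. A row lasts 1/12 s, in which the tool goes at most 41.7 mm and 7.16 degrees, less where a joint would pass 70% of its speed; a pose out of reach is approached as far as the arm can. A call is refused whole if a number of a shift passes 41.7 or a number of a turn 7.16, either way. A call with a gripper value outside its range is refused whole. The fingers move at their own pace and stop on an object; the grip force is fixed at half the most. Time passes only in rows, so rows that do not move let the fingers close. It gives the time, the measured TCP pose, the force, the opening and the grip force at its end, in the units of the state.
- read_state(): the state, without advancing time (a new reading comes with each control period).
- get_image(name): name is "scene" or "top" or "wrist"; returns (picture, depth): 384x512x3 uint8, red, green, blue; 384x512 float32, mm along the optical axis (not along the pixel's ray), 0 where there is no reading.
- camera_model(name): a dict with "fx", "fy", "cx", "cy" (pixels), "R" (3x3) and "t" (3): a world point X has camera coordinates R X + t; the wrist camera has in their place "mount" (4x4, takes a point from camera to tool coordinates, whose origin is the TCP and whose axes are the flange's). Camera axes: x right, y down, z forward; pixel columns grow to the right and rows downward; lengths in mm; the calibration is good to about 2 mm. A picture is of the moment at which its call begins: read the wrist's pose just before it. camera_model takes no time and is no camera call.
- job_done(): hands the job in; it is judged then, once.
The state is a dict: "clock": time; "joints": joint angles; "joint_vel": joint speeds; "joint_efforts": joint torques, N m; "position": TCP position; "ee_rot": TCP orientation; "contact_force": force on the tool from outside, world axes, zero at the start; "wrist_torque": the same for the moment, N m; "gripper_width": finger opening in mm; "grasp_force": force on a finger pad.
Only numpy, scipy, OpenCV 4.12 (cv2) and the standard library are available. Lean on these libraries where they do the work, as an engineer would, in place of code of your own. Each camera call takes 0.05 s, during which the arm holds its last target. There are 200 camera calls.

## Task

Get the light bar in the test fixture ready for a colour reading: put the black light hood onto the fixture's two dowel pins so that its flange sits flat on the two metal cheeks, and let go of it. Then take the white measuring head out of its cradle, carry it over the things on the bench and hold it upright and centred over the hood's open top with a gap of about 10 mm, without ever touching the hood with it; finish there, still holding the head in the gripper. Leave the other things on the bench as they stand.

Things in the scene. Friction and masses are not known exactly. Their poses are not given: they have to be found in the camera images.
- fixture: Test fixture, fixed to the bench: pale aluminium base plate 372 x 92 x 10 mm carrying a blue-violet LED light bar along its x axis and, on each side of the bar, a raised aluminium cheek 64 mm (x) x 26 mm (y), centred at y = +-29.5 mm, flat top 28 mm above the bench, above the bar. Origin: underside, midway between the two dowel pins. x along the bar, away from the robot; z up.
- station (a point): Midway between the fixture's two steel dowel pins, at cheek-top height (28 mm above the bench); axes as the fixture's. The pins, 6 mm in diameter, stand on the cheeks at x = 0, y = +29 and -29 mm, rise 10 mm above the cheek tops and taper to 2 mm over their upper 4 mm. The seated hood's origin comes here.
- hood: Black light hood, loose, about 120 g, starts upright on the bench. Flange 56 (x) x 84 (y) x 6 mm with two 8 mm through holes at x = 0, y = +29 and -29 mm for the pins (half a turn makes no difference). On it a square tower 36 x 36 mm outside, 26 mm inside, sides along x and y, top 34 mm above the underside: grip the tower, fingertips just above the flange. Origin: centre of the underside, z up.
- hood_mouth (a point): Centre of the open top of the hood's tower, 34 mm above the hood's underside.
- probe: White cordless measuring head (colour meter), loose, 85 mm tall, about 160 g, round about z, upright in the cradle. From below: black snout, 32 mm diameter, 0 to 16 mm; body 42 mm diameter, 22 to 50 mm; white neck with black ribs, 32 mm diameter, 56 to 82 mm: grip the neck from above. Origin: centre of the flat lower (lens) end, z up.
- probe_lens (a point): Centre of the lens at the lower end of the measuring head (the same point as the head's origin).
- cradle: Grey round cradle of the measuring head, fixed to the bench: 66 mm diameter, 18 mm high; the head's snout stands in its bore, on a floor 5 mm above the bench. Lift the head straight up by 20 mm to clear it. Origin: centre of the underside.
- swab_jar: Clear jar of white swabs, 49 mm in diameter, 88 mm tall, loose bystander between the hood and cradle and the fixture. Origin: centre of the underside.
- flux_bottle: Small dropper bottle with black cap, 35 mm in diameter, 99 mm tall, loose bystander in the same row. Origin: centre of the underside.
- qc_stamp: Inspection stamp with red foot and wooden grip, 26 x 26 x 55 mm, loose bystander near the back panel. Origin: centre of the underside.
Things that resemble listed ones, but are neither listed nor needed, are in the scene too. What is shaped like the cradle but pink is not meant.

How it is judged:
By the outcome, as a careful person would: the job done as asked, in the order asked, and still so for the second after the job is handed in, while the arm keeps its last pose, push and grip.
It also fails if it takes over 58 s, if anything falls off the work surface, if the arm or the gripper's body presses on something with over 40 N, if the wrist force passes 120 N, or if a joint passes its speed limit or range.

## Working session

There is one attempt and no reset: what is moved stays moved. The work goes in short steps, Python scripts to look and compute and a tool call to move; the robot and the scene stay as the last step left them, time stands still between calls to the robot, and variables do not carry over. Pictures are saved under pics/ and viewed, at most 10 in all, crops included, and the job is handed in when it is done.

Besides the shell and the picture viewer there is one more tool, called after "Request:" as name(argument=value, ...) on one line, values as JSON. drive_tool: Moves the arm, as the interface text tells. Its arguments: {"type":"object","properties":{"plan":{"type":"array"}},"required":["plan"]}

```bash
mkdir -p pics; ls; python3 - <<'E'
from bench import *
import cv2,numpy as np
for n in("scene","top"):
    p,d=get_image(n); np.savez(f"{n}.npz",p=p,d=d); cv2.imwrite(f"pics/{n}.png",cv2.resize(p[:,:,::-1],(800,600),interpolation=cv2.INTER_CUBIC))
    print(n,camera_model(n))
print(camera_model("wrist"));print(read_state())
E
```

```text
pics
scene {'fx': 407.2834497653498, 'fy': 407.2834497653498, 'cx': 259.1474886195381, 'cy': 185.4952833456622, 'R': array([[ 0.70411934, -0.71005915,  0.00565249],
       [-0.27770978, -0.28269552, -0.91812882],
       [ 0.6535237 ,  0.64490251, -0.39624175]]), 't': array([-354.52161437,  184.24556204,  545.57299837])}
top {'fx': 417.2623735799636, 'fy': 417.2623735799636, 'cx': 259.22597146935726, 'cy': 191.2532554539113, 'R': array([[ 2.39236059e-02, -9.99705156e-01,  4.15472498e-03],
       [-9.81284872e-01, -2.42766877e-02, -1.91025240e-01],
       [ 1.91069780e-01,  4.93043769e-04, -9.81576332e-01]]), 't': array([-13.78605941, 504.47013307, 822.67391193])}
{'fx': 343.09814559107247, 'fy': 343.09814559107247, 'cx': 258.6573358271887, 'cy': 191.3860053553388, 'mount': array([[ 6.79875156e-04, -9.51214023e-01, -3.08531067e-01,
         7.90051367e+01],
       [ 9.99999766e-01,  6.23680553e-04,  2.80753927e-04,
        -7.83546052e-01],
       [-7.46322462e-05, -3.08531186e-01,  9.51214225e-01,
        -1.43784968e+02],
       [ 0.00000000e+00,  0.00000000e+00,  0.00000000e+00,
         1.00000000e+00]])}
{'clock': 0.1, 'joints': array([-8.84402791e-01,  3.85486462e-01,  6.75121260e-03, -3.90562817e-04,
       -1.19398238e+00, -2.58609817e-01]), 'joint_vel': array([-0.00049862, -0.00420386,  0.00160426,  0.0031066 , -0.00099126,
        0.00042849]), 'joint_efforts': array([-4.40943277e-04, -3.93318665e+01,  1.88930386e+01,  4.19798434e+00,
       -2.62128699e-03, -2.35653161e-06]), 'position': array([ 259.08179824, -568.20551158,  230.32903587]), 'ee_rot': array([-2.12194179e-01,  9.77227033e-01,  9.38004573e-04, -2.75583524e-04]), 'contact_force': array([ 0.00901311, -1.26800048,  0.03944286]), 'wrist_torque': array([-0.01968354, -0.01356683,  0.00564479]), 'grasp_force': 0.0, 'gripper_width': 85.67581800410747}
```

View pics/scene.png

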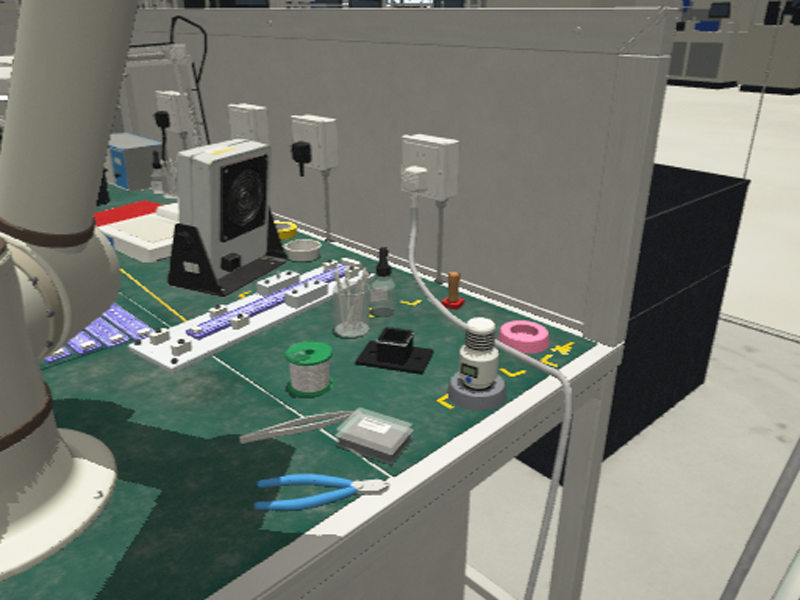

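View pics/top.png

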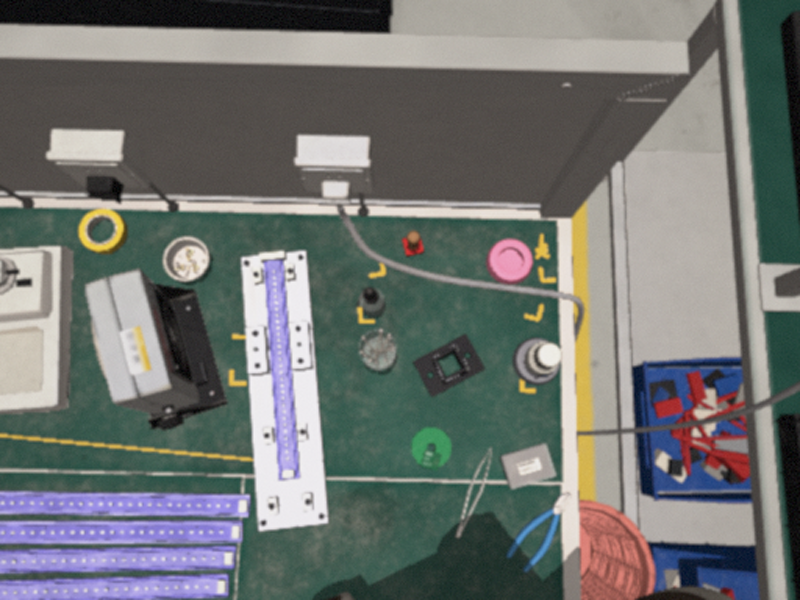

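The scene view shows the hood at about (395,345), the probe in its grey cradle at (478,375), a pink decoy cradle at (525,335), the jar at (350,310) and the bottle at (382,285). In the top view, the fixture cheeks are at (257,350) and (302,345), the hood is at (450,365) and the probe is at (540,360). A cable runs past the probe.

Candidates (top pixels):
- **Hood:** the black square (450,365). The fan foot (190,350) is not it.
- **Probe:** the white head (543,355).
- **Cradle:** the grey one (537,360). The pink one (510,260) is not it.
- **Fixture:** the white plate at (285,390). The loose blue bars at (120,530) are not it.

```bash
cat > h.py <<'E'
from bench import *
import cv2,numpy as np
from scipy.spatial.transform import Rotation as Ro
def cloud(name,d,pose=None):
    m=camera_model(name); v,u=np.mgrid[:d.shape[0],:d.shape[1]]
    P=np.stack([(u-m["cx"])/m["fx"]*d,(v-m["cy"])/m["fy"]*d,d],-1)
    if name=="wrist":
        M=m["mount"]; p,q=pose; P=(P@M[:3,:3].T+M[:3,3])@Ro.from_quat(q).as_matrix().T+p
    else: P=(P-m["t"])@m["R"]
    P[d<=0]=np.nan; return P
def grab(name):
    s=read_state(); p,d=get_image(name); return p,cloud(name,d,(s["position"],s["ee_rot"]))
def rect(X):
    (c,s,a)=cv2.minAreaRect(X[:,:2].astype(np.float32)); return np.round(c,1),np.round(s,1),round(a,1)
E
python3 - <<'E'
from h import *
for n in("top","scene"):
    z=np.load(n+".npz"); p=z["p"].astype(int); P=cloud(n,z["d"])
    x,y,h=P[...,0],P[...,1],P[...,2]; print(n)
    def box(u,v,r): 
        m=np.zeros(h.shape,bool); u=int(u*.64);v=int(v*.64); m[v-r:v+r,u-r:u+r]=1; return m
    g={"top":dict(hood=(450,365,30),probe=(540,360,22),jar=(378,350,18),bot=(371,300,15),stamp=(413,243,12)),"scene":dict(hood=(395,345,28),probe=(478,365,40),jar=(350,310,25),bot=(382,285,22))}[n]
    for k,b in g.items():
        m=box(*b)&np.isfinite(h)
        for lo,hi in((4,9),(12,30),(31,40),(40,70),(75,100)):
            q=P[m&(h>lo)&(h<hi)]
            if len(q)>8: print(k,lo,hi,len(q),rect(q),"zmed",round(np.median(q[:,2]),1),"zmax",round(q[:,2].max(),1))
    if n=="top":
        m=np.zeros(h.shape,bool); m[150:350,145:215]=1
        for lo,hi in((5,15),(24,32)):
            q=P[m&(h>lo)&(h<hi)]; print("fix",lo,rect(q),np.median(q[:,2]))
        m2=(h>24)&(h<32)&m; nl,L,st,c=cv2.connectedComponentsWithStats(m2.astype(np.uint8))
        for i in range(1,nl):
            if st[i,4]>15: print(st[i],rect(P[L==i]),np.median(P[L==i][:,2]))
        mc=np.zeros(h.shape,bool); mc[130:200,215:375]=1
        G=(abs(p[...,0]-p[...,1])<15)&mc&(h>2)
        # cable heights along columns
        for u in range(225,372,12):
            c=[(v,*np.round(P[v,u]).tolist()) for v in range(140,200) if G[v,u]]
            print(u,c[:3])
E
```

```text
top
hood 4 9 730 (array([425.8, -64. ]), array([128.5, 125.6]), 90.0) zmed 5.4 zmax 8.9
hood 12 30 32 (array([420., -62.]), array([33.5, 31.8]), 30.0) zmed 23.4 zmax 29.9
hood 31 40 139 (array([422.1, -63.5]), array([36.3, 36.8]), 27.8) zmed 33.4 zmax 37.0
probe 4 9 77 (array([ 434.1, -181.7]), array([93.8, 81.8]), 0.7) zmed 4.8 zmax 8.9
probe 12 30 274 (array([ 428.9, -181.4]), array([60.2, 55.7]), 29.5) zmed 17.1 zmax 29.9
probe 31 40 15 (array([ 418.2, -173.5]), array([34.8,  8.8]), 45.6) zmed 33.9 zmax 38.6
probe 40 70 157 (array([ 427.5, -181.1]), array([42.8, 32.9]), 25.5) zmed 56.4 zmax 70.0
probe 75 100 210 (array([ 429.6, -184.1]), array([28.9, 30.3]), 1.6) zmed 88.7 zmax 93.1
jar 4 9 89 (array([441.5,  37.4]), array([75.9, 76. ]), 1.4) zmed 4.6 zmax 9.0
jar 12 30 58 (array([435.7,  34.2]), array([47.1, 44.1]), 1.5) zmed 23.3 zmax 29.9
jar 31 40 35 (array([435.9,  33.9]), array([47.2, 44.2]), 12.9) zmed 36.5 zmax 39.6
jar 40 70 150 (array([435.9,  33. ]), array([47.9, 47.2]), 49.1) zmed 58.5 zmax 70.0
jar 75 100 61 (array([434.5,  32.1]), array([40. , 42.2]), 21.2) zmed 83.2
[... 3525 characters left out ...]
19.7 zmax 30.0
jar 31 40 184 (array([452.9,  28.9]), array([219.8,  82.2]), 64.4) zmed 34.5 zmax 39.9
jar 40 70 563 (array([406.4,  15.9]), array([196.3,  54.5]), 24.6) zmed 52.2 zmax 69.5
jar 75 100 71 (array([435. ,  29.9]), array([39.5, 41. ]), 11.3) zmed 81.1 zmax 87.8
bot 4 9 85 (array([589.6, 121.5]), array([273.6,  74.4]), 51.9) zmed 6.5 zmax 9.0
bot 12 30 309 (array([539.3, 112.3]), array([305.2,  97.6]), 38.9) zmed 20.2 zmax 30.0
bot 31 40 123 (array([466.5,  25.1]), array([94.4, 38.5]), 28.6) zmed 35.5 zmax 40.0
bot 40 70 468 (array([496.9,  43.5]), array([171.9,  44.8]), 12.7) zmed 53.2 zmax 69.9
bot 75 100 109 (array([459.8,  37.8]), array([93.2, 36.5]), 21.6) zmed 82.7 zmax 95.2
```

```bash
python3 - <<'E'
import cv2,numpy as np
p=np.load("top.npz")["p"][:,:,::-1]
cv2.imwrite("pics/crop.png",cv2.resize(p[140:300,145:375],(800,556),interpolation=cv2.INTER_CUBIC))
E
```

```text
(no output)
```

View pics/crop.png

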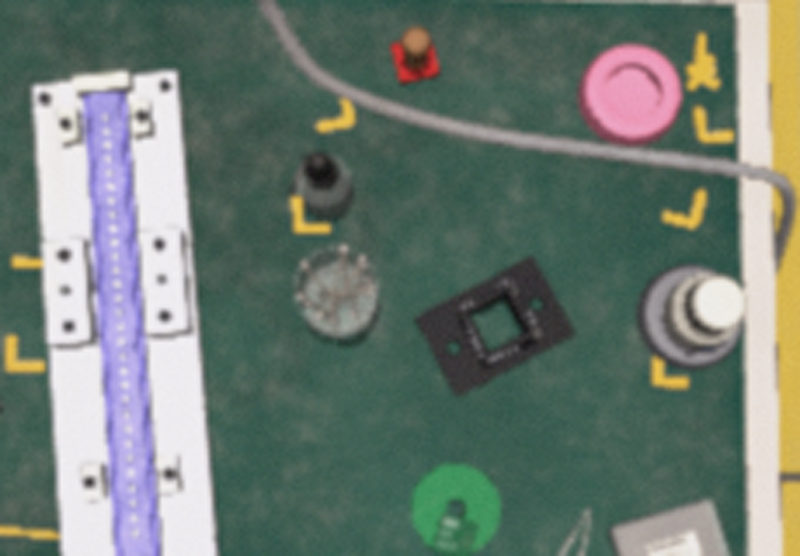

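The crop shows the square black hood at (497,322) with its holes at (455,347) and (537,303). The cheeks are at (67,290) and (162,280), each with a pin in the middle. The probe in its grey cradle is at (695,315), and the choices hold.

Measured:
- **Hood:** (422,-63.5), yaw about 28°, top 33.5.
- **Station:** (438.6,168.5), yaw 7.7°, height 27.7.
- **Probe:** (429,-183), top 89.

Next I move above the hood with the tool y axis along the hood's x.

Request:
drive_tool(plan=[[[-1, 11.6, 36, -7, 6.68], [-1, 11.6, 36, -7, 6.68], [-1, 11.6, 36, -7, 6.68], [-1, 11.6, 36, -7, 6.68], [-1, 11.6, 36, -7, 6.68], [-1, 11.6, 36, -7, 6.68], [-1, 11.6, 36, -7, 6.68], [-1, 11.6, 36, -7, 6.68], [-1, 11.6, 36, -7, 6.68], [-1, 11.6, 36, -7, 6.68], [-1, 11.6, 36, -7, 6.68], [-1, 11.6, 36, -7, 6.68], [-1, 11.6, 36, -7, 6.68], [-1, 11.6, 36, -7, 6.68], [-1, 0, 0, 0, 0], [-1, 0, 0, 0, 0], [-1, 0, 0, 0, 0], [-1, 0, 0, 0, 0]]])

```text
clock: 1.6
position: [421.3, -65.4, 133.3]
ee_rot: [0.857, -0.516, -0.0, 0.0]
contact_force: [0.4, 0.4, -0.5]
gripper_width: 85.8
grasp_force: 0.0
```

```bash
python3 - <<'E'
from h import *
s=read_state(); p,P=grab("wrist"); np.savez("w1.npz",p=p,P=P,pos=s["position"],q=s["ee_rot"])
cv2.imwrite("pics/w1.png",p[:,:,::-1])
R=Ro.from_quat(s["ee_rot"]).as_matrix(); print(s["clock"],s["position"],np.degrees(np.arctan2(R[1,1],R[0,1])),R[:,2])
h=P[...,2]; near=np.hypot(P[...,0]-422,P[...,1]+63)<60
for lo,hi in((3.5,12),(30,40)):
    m=near&(h>lo)&(h<hi)&(p.max(2)<95); n,L,st,_=cv2.connectedComponentsWithStats(m.astype(np.uint8)); i=1+st[1:,4].argmax(); q=P[L==i]; print(lo,len(q),rect(q),np.median(q[:,2]),st[i])
E
```

```text
1.6 [421.27827961 -65.39293581 133.29065817] -152.06895265240513 [-3.66556395e-04 -6.05678189e-05 -9.99999931e-01]
3.5 4429 (array([418.2, -62.1]), array([69.4, 96.1]), 31.4) 7.153534780817978 [ 217  130   86  110 4429]
30 1139 (array([422.6, -64.6]), array([36.4, 37. ]), 30.6) 35.02503677195267 [ 232  170   50   47 1139]
```

View pics/w1.png

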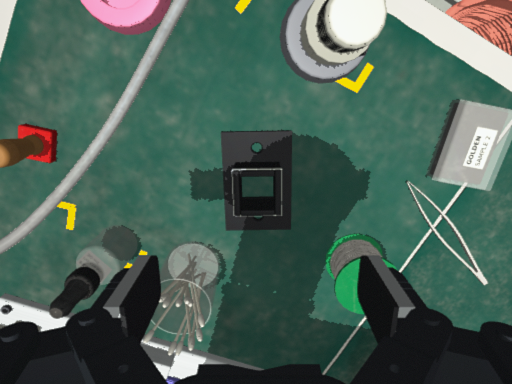

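The wrist view shows the hood at (257,180), nearly square to the image, with a hole at (256,147). The tower mouth spans about (233..283, 168..216). Next I fit the flange edges for a precise pose.

```bash
cat >> h.py <<'E'
def ray(uv,z,pose):
    m=camera_model("wrist"); M=m["mount"]; p,q=pose; Rt=Ro.from_quat(q).as_matrix()
    uv=np.atleast_2d(uv).astype(float)
    d=np.c_[(uv[:,0]-m["cx"])/m["fx"],(uv[:,1]-m["cy"])/m["fy"],np.ones(len(uv))]@M[:3,:3].T@Rt.T
    o=Rt@M[:3,3]+p; return o+d*((z-o[2])/d[:,2])[:,None]
def subedge(g,axis,line,a,b,sign):
    """subpixel strongest edge along one scan line between a and b; sign of gradient"""
    s=(g[line,a:b] if axis==0 else g[a:b,line]); k=np.gradient(s)*sign; i=int(k.argmax())
    w=np.clip(k[max(0,i-2):i+3],0,None); return a+max(0,i-2)+(w*np.arange(len(w))).sum()/w.sum()
E
python3 - <<'E'
from h import *
z=np.load("w1.npz"); p=z["p"]; pose=(z["pos"],z["q"]); g=cv2.GaussianBlur(p[...,1],(3,3),0).astype(float)
L=[];Rr=[];T=[];B=[]
rows=[r for r in range(136,226) if not 165<r<205]
L=[(subedge(g,0,r,214,232,-1),r) for r in rows]; Rr=[(subedge(g,0,r,283,299,1),r) for r in rows]
T=[(c,subedge(g,1,c,122,140,-1)) for c in range(228,288)]; B=[(c,subedge(g,1,c,222,238,1)) for c in range(228,288)]
for n,e in zip("LRTB",(L,Rr,T,B)):
    q=ray(e,6,pose)[:,:2].astype(np.float32); v=cv2.fitLine(q,cv2.DIST_HUBER,0,.01,.01).ravel(); c=np.median(q,0)
    print(n,"dir",np.degrees(np.arctan2(v[1],v[0]))%180,"pt",v[2:],"resid",np.abs((q-v[2:])@[-v[1],v[0]]).mean())
# hole
m=(g>45)&(np.arange(384)[:,None]<158)&(np.arange(384)[:,None]>136); 
print(g[140:156:1,256].round(), g[147,246:268].round())
E
```

```text
L dir 119.03258 pt [448.61084  -54.099922] resid 0.043425724
R dir 119.01987 pt [399.04446 -80.41875] resid 0.052728683
T dir 29.01168 pt [ 443.8646  -101.71006] resid 0.0897373
B dir 29.021927 pt [402.45984  -27.171768] resid 0.048050366
[ 63.  57.  60.  82. 101. 105. 105. 105. 105. 105. 101.  78.  46.  35.
  40.  37.] [ 63.  62.  62.  59.  52.  59.  86. 103. 105. 105. 105. 105. 106. 105.
  97.  75.  56.  56.  61.  58.  47.  37.]
```

Hood pose is fitted as (422.3,-64.5) with yaw 29.0° and flange width 56.1, which matches the text. Descending.

Request:
drive_tool(plan=[[[-1, 1, 0.9, -10, 1.1], [-1, 0, 0, -30, 0], [-1, 0, 0, -30, 0], [-1, 0, 0, -25, 0], [-1, 0, 0, -15, 0], [-1, 0, 0, -10, 0], [-1, 0, 0, -6, 0], [-1, 0, 0, 0, 0], [-1, 0, 0, 0, 0], [1, 0, 0, 0, 0], [1, 0, 0, 0, 0], [1, 0, 0, 0, 0], [1, 0, 0, 0, 0], [1, 0, 0, 0, 0], [1, 0, 0, 0, 0], [1, 0, 0, 0, 0], [1, 0, 0, 0, 0], [1, 0, 0, 0, 0]]])

```text
clock: 3.15
position: [423.2, -63.6, 8.0]
ee_rot: [0.862, -0.506, 0.001, -0.0]
contact_force: [-1.0, 0.2, 4.6]
gripper_width: 34.7
grasp_force: 61.0
```

Request:
drive_tool(plan=[[[1, 0, 0, 10, 0], [1, 0, 0, 25, 0], [1, 0, 0, 30, 0], [1, 0, 0, 30, 0], [1, 0, 0, 30, 0], [1, 0, 5, 0, 0], [1, 1.5, 20, 0, -2], [1, 2, 30, 0, -3], [1, 2, 30, 0, -3], [1, 2, 30, 0, -3], [1, 2, 30, 0, -3], [1, 2, 30, 0, -3], [1, 2, 30, 0, -3], [1, 2, 20, 0, -1.3], [1, 0.5, 5, 0, 0], [1, 0, 0, 0, 0], [1, 0, 0, 0, 0], [1, 0, 0, 0, 0]]])

```text
clock: 4.65
position: [438.1, 165.1, 131.9]
ee_rot: [0.753, -0.657, -0.0, 0.001]
contact_force: [-0.5, -0.3, -1.5]
gripper_width: 35.0
grasp_force: 60.2
```

```bash
python3 - <<'E'
from h import *
s=read_state(); p,P=grab("wrist"); np.savez("w2.npz",p=p,P=P,pos=s["position"],q=s["ee_rot"])
cv2.imwrite("pics/w2.png",cv2.resize(p[:,:,::-1],(800,600)))
R=Ro.from_quat(s["ee_rot"]).as_matrix(); print(s["clock"],s["position"],np.degrees(np.arctan2(R[1,1],R[0,1])),R[:,2],s["gripper_width"])
E
```

```text
4.65 [438.06088829 165.10341416 131.89463442] -172.2119300019014 [-1.26918670e-03 -7.96320811e-04 -9.99998878e-01] 35.04731471231311
```

View pics/w2.png

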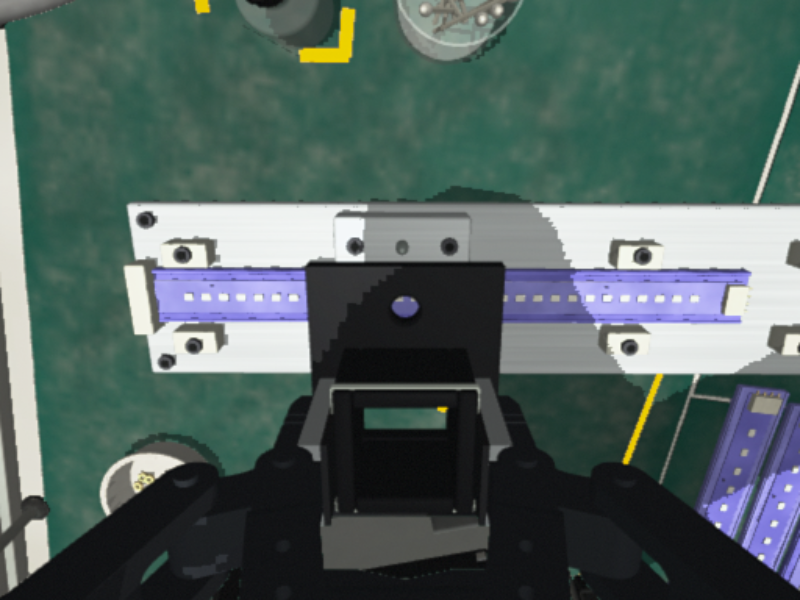

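The view shows the held hood with its hole at (404,307) and the right-hand cheek's pin at (402,247) between two screws, in 800-wide pixels. The other pin is hidden. Next I measure the hole, pin and yaw at sub-pixel precision.

```bash
python3 - <<'E'
from h import *
z=np.load("w2.npz"); p=z["p"]; pose=(z["pos"],z["q"]); tp=(np.zeros(3),[0,0,0,1.]); g=cv2.GaussianBlur(p[...,1],(3,3),0).astype(float)
cv2.imwrite("pics/z2.png",cv2.resize(p[130:215,210:310,::-1],(700,595),interpolation=cv2.INTER_CUBIC))
def fit(e,zw,frame):
    q=ray(e,zw,frame)[:,:2].astype(np.float32); v=cv2.fitLine(q,cv2.DIST_HUBER,0,.01,.01).ravel(); return v
Rt=Ro.from_quat(pose[1]).as_matrix()
ang=lambda v:round(float(np.degrees(np.arctan2(v[1],v[0]))%180),2)
# hood edges in world at z = TCPz-2 (top)
zf=pose[0][2]-2
v=fit([(c,subedge(g,1,c,160,175,-1)) for c in range(260,315)],zf-6,pose); print("hoodT right",ang(v),v[2:])
v=fit([(subedge(g,0,r,190,204,-1),r) for r in range(172,235)],zf,pose); print("hoodL",ang(v),v[2:])
v=fit([(subedge(g,0,r,312,330,1),r) for r in range(172,235)],zf,pose); print("hoodR",ang(v),v[2:])
v=fit([(c,subedge(g,1,c,124,138,1)) for c in list(range(90,205))+list(range(370,500))],10,pose); print("plate",ang(v))
b=p[...,2].astype(float)-p[...,1]
cols=list(range(110,190))+list(range(335,460))
for r0,r1,sg in((165,180,1),(198,212,-1)):
    v=fit([(c,subedge(cv2.GaussianBlur(b,(3,3),0),1,c,r0,r1,sg)) for c in cols],15,pose); print("bar",ang(v))
n=p[186:208,245:275]; m=(n[...,2]>90).astype(np.uint8); nl,L,st,c=cv2.connectedComponentsWithStats(m); i=1+st[1:,4].argmax(); print("hole px",c[i]+[245,186],st[i])
print("hole world top",ray(c[i]+[245,186],zf,pose),"hole depth z",np.nanmedian(z["P"][176:186,225:290,2]))
E
```

```text
hoodT right 7.9 [431.6827  121.60348]
hoodL 97.99 [469.73163 142.37189]
hoodR 97.82 [413.62433 137.34996]
plate 7.62
bar 7.61
bar 7.6
hole px [258.78698225 195.81065089] [  6   4  17  13 169]
hole world top [[442.38831975 134.98239444 129.89463442]] hole depth z 131.06851457100632
```

View pics/z2.png

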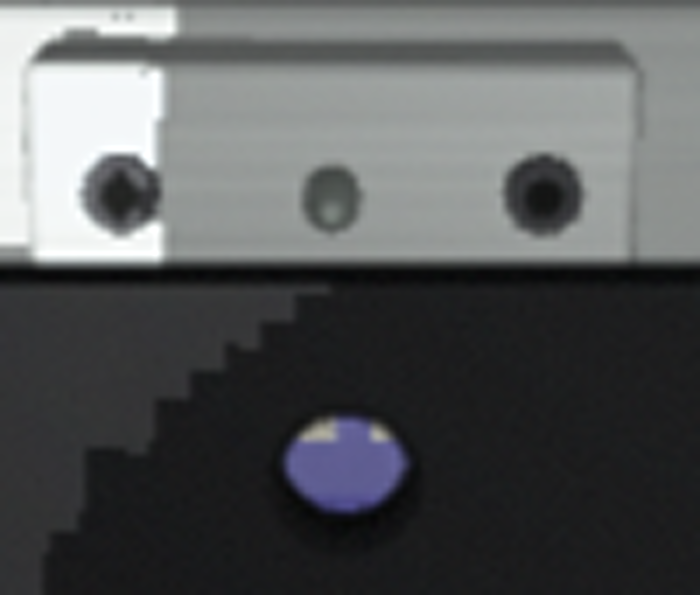

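```bash
python3 - <<'E'
from h import *
z=np.load("w2.npz"); pose=(z["pos"],z["q"])
h=ray((258.9,198.0),131,pose)[0]; b=ray((256.9,157),28,pose)[0]; t=ray((257.1,159.8),38,pose)[0]
a=np.radians(7.61);u=np.array([np.cos(a),np.sin(a)]);v=np.array([-u[1],u[0]])
print("hole",h,"pin base",b,"tip",t,"diff",b-h,"mid est",b[:2]+29*v)
s=pose[0][:2]; # apply turn -0.29 about TCP
r=Ro.from_euler("z",-.29,degrees=True).as_matrix()[:2,:2]; h2=s+r@(h[:2]-s)
print("shift after turn, base:",b[:2]-h2,"tip:",t[:2]-h2, "hood centre->",h2+29*v,"TCP",s)
E
```

```text
hole [442.25046878 135.62707082 131.        ] pin base [443.01594091 139.4299164   28.        ] tip [442.85933761 139.25926214  38.        ] diff [   0.76547212    3.80284557 -103.        ] mid est [439.17548865 168.17449722]
shift after turn, base: [0.91471833 3.82367329] tip: [0.75811504 3.65301903] hood centre-> [438.26077032 164.35082393] TCP [438.06088829 165.10341416]
```

Request:
drive_tool(plan=[[[1, 0.8, 3.75, 0, -0.3], [1, 0, 0, -15, 0], [1, 0, 0, -25, 0], [1, 0, 0, -22, 0], [1, 0, 0, -13, 0], [1, 0, 0, -6, 0], [1, 0, 0, 0, 0], [1, 0, 0, 0, 0], [1, 0, 0, 0, 0]]])

```text
clock: 5.45
position: [440.3, 170.4, 52.3]
ee_rot: [0.752, -0.659, 0.0, -0.001]
contact_force: [0.2, -0.1, -1.5]
gripper_width: 35.0
grasp_force: 60.2
```

```bash
python3 - <<'E'
from h import *
s=read_state(); p,P=grab("wrist"); np.savez("w3.npz",p=p,P=P,pos=s["position"],q=s["ee_rot"])
cv2.imwrite("pics/w3.png",cv2.resize(p[140:225,195:325,::-1],(780,510),interpolation=cv2.INTER_CUBIC))
R=Ro.from_quat(s["ee_rot"]).as_matrix(); print(s["clock"],s["position"],np.degrees(np.arctan2(R[1,1],R[0,1])),R[:,2])
E
```

```text
5.45 [440.33347399 170.42086784  52.30568888] -172.47316141895323 [ 0.0018704   0.00132123 -0.99999738]
```

View pics/w3.png

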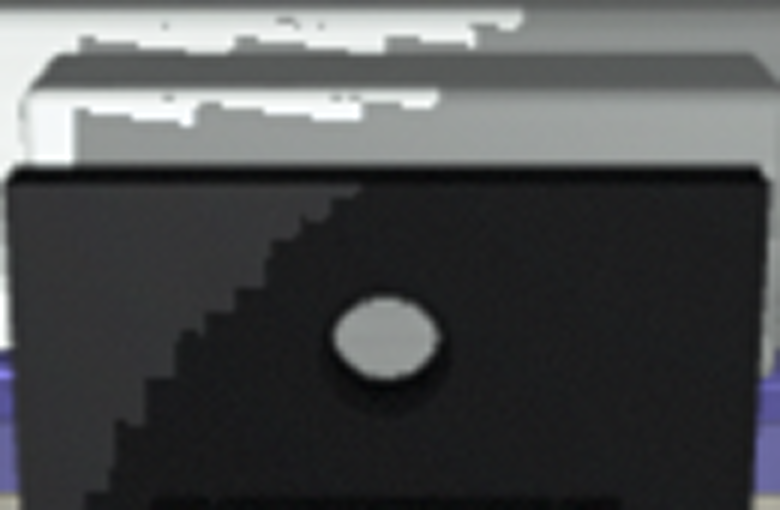

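The zoom shows the hood hole at (387,340) with only bare cheek through it. The cheek's outer top edge is at row 90, and its sides show left at (28,130) and right at (772,280). The measured pose is about 1.5 mm past the target, so I check it against these cheek edges.

```bash
python3 - <<'E'
from h import *
z=np.load("w3.npz"); pose=(z["pos"],z["q"]); p=z["p"]; g=cv2.GaussianBlur(p[...,1],(3,3),0).astype(float)
a=np.radians(7.61);u=np.array([np.cos(a),np.sin(a)]);v=np.array([-u[1],u[0]]); F=lambda q:np.c_[q[:,:2]@u,q[:,:2]@v].round(2)
c=lambda x,y:(195+x/6-.5,140+y/6-.5)
print("cheek L,R",F(ray([c(28,130),c(772,280)],28,pose)))
print("cheek outer edge",F(ray([c(200,88),c(600,88)],28,pose)))
zf=pose[0][2]-1.3
e=lambda r,a,b,s:(subedge(g,0,r,a,b,s),r)
L=[e(r,190,204,-1) for r in range(175,195)];R=[e(r,312,330,1) for r in range(175,195)]
print("flange L",F(ray(L,zf,pose)).mean(0),"R",F(ray(R,zf,pose)).mean(0))
print("flange outer top/bot",F(ray([c(300,185)],zf,pose)),F(ray([c(300,168)],zf-6,pose)))
# hole: top rim rows 295..415
print("hole",F(ray([c(387,355)],zf,pose)))
s=np.load("w2.npz"); print("pin est",F(np.array([[443.0,139.4,0]])),"TCP",F(pose[0][None]))
E
```

```text
cheek L,R [[489.09  69.42]
 [426.27  82.53]]
cheek outer edge [[474.63  65.87]
 [441.47  65.88]]
flange L [487.134   74.6665] R [431.225   74.6725]
flange outer top/bot [[465.42  68.2 ]] [[465.67  68.44]]
hole [[459.1   81.28]]
pin est [[457.56  79.51]] TCP [[459.02 110.61]]
```

Request:
drive_tool(plan=[[[1, -1.3, -2, 0, 0], [1, 0, 0, -2, 0], [1, 0, 0, 0, 0], [1, 0, 0, 0, 0]]])

```text
clock: 5.83
position: [438.2, 168.0, 49.5]
ee_rot: [0.752, -0.659, 0.0, -0.0]
contact_force: [0.1, 0.1, -1.1]
gripper_width: 34.8
grasp_force: 60.2
```

```bash
python3 - <<'E'
from h import *
s=read_state(); p,P=grab("wrist")
cv2.imwrite("pics/w4.png",cv2.resize(p[140:225,195:325,::-1],(780,510),interpolation=cv2.INTER_CUBIC))
print(s["clock"],s["position"],s["contact_force"],read_state()["position"])
E
```

```text
5.8333 [438.18144307 167.96658512  49.46389091] [ 0.06480058  0.12126195 -1.12779504] [438.23609986 168.03162526  49.44033826]
```

View pics/w4.png

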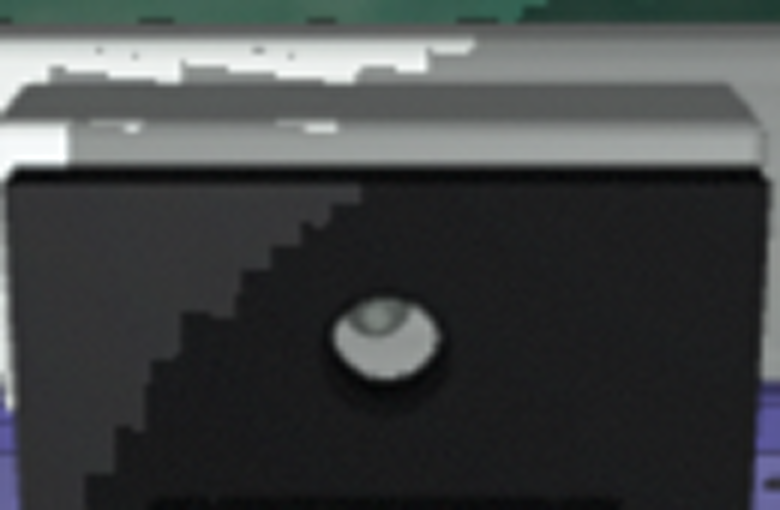

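The pin tip now shows through the hole at (378,315), against the hole centre at (387,340). It is about 0.9 mm off along the bar, which agrees with the measured pose, so I correct by (+0.8,+0.4).

Request:
drive_tool(plan=[[[1, 0.8, 0.4, 0, 0], [1, 0, 0, -2, 0], [1, 0, 0, 0, 0], [1, 0, 0, 0, 0], [1, 0, 0, 0, 0]]])

```text
clock: 6.3
position: [439.0, 168.4, 47.2]
ee_rot: [0.752, -0.659, -0.0, 0.0]
contact_force: [-0.3, -0.2, -0.7]
gripper_width: 34.9
grasp_force: 60.2
```

Exactly on target. Descending slowly onto the pins.

Request:
drive_tool(plan=[[[1, 0, 0, -2, 0], [1, 0, 0, -2, 0], [1, 0, 0, -2, 0], [1, 0, 0, 0, 0], [1, 0, 0, 0, 0]]])

```text
clock: 6.72
position: [438.9, 168.3, 41.1]
ee_rot: [0.752, -0.659, -0.0, 0.0]
contact_force: [0.5, 1.1, -1.3]
gripper_width: 35.3
grasp_force: 60.2
```

Request:
drive_tool(plan=[[[1, 0, 0, -2, 0], [1, 0, 0, -1.5, 0], [1, 0, 0, -1, 0], [1, 0, 0, -1, 0], [1, 0, 0, 0, 0], [1, 0, 0, 0, 0]]])

```text
clock: 7.22
position: [439.0, 168.4, 36.0]
ee_rot: [0.752, -0.659, 0.0, 0.0]
contact_force: [-1.2, -0.8, 2.7]
gripper_width: 34.9
grasp_force: 60.5
```

Request:
drive_tool(plan=[[[1, 0, 0, -0.6, 0], [1, 0, 0, 0, 0], [-1, 0, 0, 0, 0], [-1, 0, 0, 0, 0], [-1, 0, 0, 0, 0], [-1, 0, 0, 0, 0], [-1, 0, 0, 0, 0], [-1, 0, 0, 0, 0], [-1, 0, 0, 10, 0], [-1, 0, 0, 20, 0], [-1, 0, 0, 25, 0], [-1, 0, 0, 25, 0], [-1, 0, 0, 20, 0], [-1, 0, 0, 0, 0], [-1, 0, 0, 0, 0], [-1, 0, 0, 0, 0]]])

```text
clock: 8.55
position: [438.4, 168.0, 134.5]
ee_rot: [0.752, -0.659, -0.0, 0.001]
contact_force: [0.2, -0.5, 0.2]
gripper_width: 85.3
grasp_force: 0.0
```

```bash
python3 - <<'E'
from h import *
s=read_state(); p,P=grab("wrist"); np.savez("w5.npz",p=p,P=P,pos=s["position"],q=s["ee_rot"])
cv2.imwrite("pics/w5.png",cv2.resize(p[110:290,140:380,::-1],(800,600),interpolation=cv2.INTER_CUBIC))
print(s["clock"],s["position"],s["gripper_width"])
a=np.radians(7.61);u=np.array([np.cos(a),np.sin(a)]);v=np.array([-u[1],u[0]])
m=(p.max(2)<90)&(np.hypot(P[...,0]-439,P[...,1]-168)<55)
q=P[m]; q=q[np.abs((q[:,:2]-[439,168])@u)<40]
f=q[(q[:,2]>29)&(q[:,2]<42)]; t=q[(q[:,2]>55)&(q[:,2]<70)]
for n,k in(("flange",f),("top",t)):
    A=np.c_[(k[:,:2]-[439,168])@u,(k[:,:2]-[439,168])@v,np.ones(len(k))]; c=np.linalg.lstsq(A,k[:,2],rcond=None)[0]; print(n,len(k),np.median(k[:,2]),"slope deg",np.degrees(c[:2]),rect(k))
E
```

```text
8.55 [438.39211202 168.04873094 134.52757808] 85.29112013458646
flange 5130 35.21251032430061 slope deg [0.02518897 0.17359887] (array([438.8, 168. ]), array([56.7, 84.7]), 7.4)
top 1522 62.88859893286962 slope deg [ 0.10654819 -0.46703835] (array([439.5, 167.6]), array([36.6, 35.9]), 7.4)
```

View pics/w5.png

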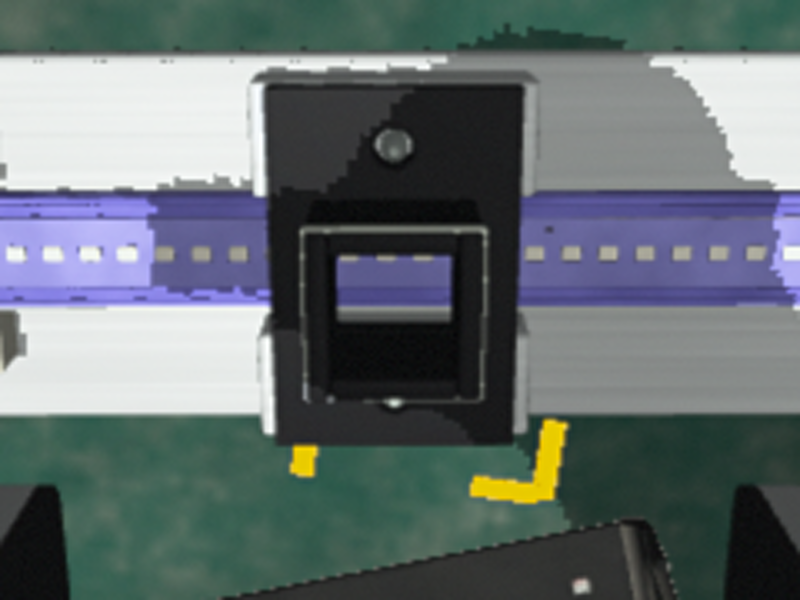

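The view shows the hood seated flat, with both pins through its holes at (393,146) and (393,402). The flange top is about 34 mm up and level, and the mouth is at about (439.1,168.1), z 62. Next is the probe, moving over at height.

Request:
drive_tool(plan=[[[-1, 0, 0, 28, 0], [-1, 0, 0, 28, 0], [-1, -1, -15, 0, 0], [-1, -1, -36, 0, 0], [-1, -1, -36, 0, 0], [-1, -1, -36, 0, 0], [-1, -1, -36, 0, 0], [-1, -1, -36, 0, 0], [-1, -1, -36, 0, 0], [-1, -1, -36, 0, 0], [-1, -1, -36, 0, 0], [-1, -1, -30, 0, 0], [-1, 0, -18, 0, 0], [-1, 0, 0, 0, 0], [-1, 0, 0, 0, 0], [-1, 0, 0, 0, 0]]])

```text
clock: 9.93
position: [428.5, -182.3, 190.3]
ee_rot: [0.752, -0.659, -0.001, 0.0]
contact_force: [0.5, 1.5, 0.7]
gripper_width: 85.4
grasp_force: 0.0
```

```bash
python3 - <<'E'
from h import *
s=read_state(); p,P=grab("wrist"); pose=(s["position"],s["ee_rot"]); np.savez("w6.npz",p=p,P=P,pos=pose[0],q=pose[1])
R=Ro.from_quat(s["ee_rot"]).as_matrix(); print(s["clock"],s["position"],np.degrees(np.arctan2(R[1,1],R[0,1])))
r=np.hypot(P[...,0]-429,P[...,1]+183)
for n,lo,hi,R0 in(("top",84,96,30),("cradle",15,22,50)):
    m=(r<R0)&(P[...,2]>lo)&(P[...,2]<hi); q=P[m]; c,rad=cv2.minEnclosingCircle(q[:,:2].astype(np.float32)); print(n,len(q),np.median(q[:,2]),np.percentile(q[:,2],95),c,rad,rect(q))
    if n=="top":
        k=cv2.findContours(m.astype(np.uint8),0,1)[0]; k=max(k,key=len); e=cv2.fitEllipse(k); print(e, ray(e[0],np.median(q[:,2]),pose))
E
```

```text
9.9333 [ 428.47681828 -182.31466093  190.26286635] -172.48635375955348
top 1305 90.98601451199181 92.19476863713244 (430.59661865234375, -185.86366271972656) 15.698596000671387 (array([ 430.8, -185.9]), array([30.6, 30.3]), 84.1)
((256.30950927734375, 185.78018188476562), (39.68192672729492, 40.097991943359375), 95.02664947509766) [[ 430.97197632 -187.30700466   90.98601451]]
cradle 1186 18.99907076999689 20.29352654310258 (430.8921203613281, -186.18418884277344) 30.546770095825195 (array([ 431.4, -190.6]), array([59.9, 51.2]), 6.5)
```

```bash
python3 - <<'E'
from h import *
for i in range(2):
    s=read_state(); p,d=get_image("wrist"); pose=(s["position"],s["ee_rot"]); P=cloud("wrist",d,pose)
    m=(np.hypot(P[...,0]-430,P[...,1]+185)<30)&(P[...,2]>84)
    k=max(cv2.findContours(m.astype(np.uint8),0,1)[0],key=len); e=cv2.fitEllipse(k)
    print(s["position"],e[0],e[1],ray(e[0],90,pose),P[186,256],m.sum())
    ys=P[m]; print(ys.min(0),ys.max(0)); print(np.histogram(ys[:,2],[84,86,88,89,90,91,92,93,94])[0])
    g=p[...,1].astype(float); print(g[160:215:2,256].round().tolist())
E
```

```text
[ 428.69658381 -181.98490394  190.53986124] (258.4620666503906, 374.3734436035156) (20.1946964263916, 209.93077087402344) [[405.99036587  -9.79065024  90.        ]] [ 431.47291032 -186.90490402   91.64406234] 4708
[ 405.4522637  -204.32521313   84.00914227] [ 458.18868616 -170.79815941  277.82054813]
[ 43  34  68 120 413 523  96   4]
[69.0, 85.0, 79.0, 87.0, 113.0, 134.0, 147.0, 145.0, 144.0, 145.0, 144.0, 145.0, 144.0, 144.0, 143.0, 144.0, 143.0, 143.0, 142.0, 143.0, 143.0, 144.0, 133.0, 60.0, 56.0, 55.0, 57.0, 57.0]
[ 428.852722   -181.81225842  190.78048705] (258.4073486328125, 374.3673095703125) (20.19209861755371, 209.4589080810547) [[406.12432699  -9.41490505  90.        ]] [ 431.62116479 -186.21380067   90.17000074] 4733
[ 405.36700376 -203.87662876   84.13709738] [ 458.30557597 -170.3010928   278.14811105]
[ 41  42  70 102 423 515 109   0]
[78.0, 81.0, 80.0, 90.0, 113.0, 137.0, 147.0, 145.0, 145.0, 144.0, 145.0, 145.0, 144.0, 144.0, 143.0, 144.0, 143.0, 143.0, 142.0, 143.0, 141.0, 142.0, 125.0, 57.0, 57.0, 55.0, 56.0, 58.0]
```

Request:
drive_tool(plan=[[[-1, 2.2, -4.4, 0, 0], [-1, 0, 0, -20, 0], [-1, 0, 0, -30, 0], [-1, 0, 0, -30, 0], [-1, 0, 0, -25, 0], [-1, 0, 0, -15, 0], [-1, 0, 0, -8, 0], [-1, 0, 0, -4, 0], [-1, 0, 0, 0, 0], [-1, 0, 0, 0, 0], [-1, 0, 0, 0, 0]]])

```text
clock: 11.0
position: [432.2, -187.0, 60.3]
ee_rot: [0.752, -0.659, 0.001, -0.001]
contact_force: [-0.6, -0.7, 0.1]
gripper_width: 85.2
grasp_force: 0.0
```

Request:
drive_tool(plan=[[[-1, -1, 0.6, -2, 0], [-1, 0, 0, 0, 0], [-1, 0, 0, 0, 0], [1, 0, 0, 0, 0], [1, 0, 0, 0, 0], [1, 0, 0, 0, 0], [1, 0, 0, 0, 0], [1, 0, 0, 0, 0], [1, 0, 0, 0, 0], [1, 0, 0, 0, 0], [1, 0, 0, 0, 0], [1, 0, 0, 0, 0]]])

```text
clock: 12.0
position: [430.6, -186.5, 57.9]
ee_rot: [0.752, -0.659, 0.0, -0.0]
contact_force: [-1.3, 0.5, 6.0]
gripper_width: 29.8
grasp_force: 53.4
```

```bash
python3 - <<'E'
from h import *
s=read_state(); print(s["clock"],s["position"],s["contact_force"],s["wrist_torque"],s["gripper_width"])
E
```

```text
12.0 [ 430.56005942 -186.50959561   57.90430968] [-1.30640849  0.54874768  6.00347977] [0.16185964 0.32983478 0.0098636 ] 29.807218095710883
```

Request:
drive_tool(plan=[[[1, 0, 0, 5, 0], [1, 0, 0, 10, 0], [1, 0, 0, 15, 0], [1, 0, 0, 20, 0], [1, 0, 0, 25, 0], [1, 0, 0, 25, 0], [1, 0, 0, 20, 0], [1, 0, 0, 10, 0], [1, 0, 0, 0, 0], [1, 0, 0, 0, 0], [1, 0, 0, 0, 0]]])

```text
clock: 12.92
position: [429.2, -186.1, 186.0]
ee_rot: [0.752, -0.659, -0.001, 0.0]
contact_force: [-0.1, 0.1, -1.8]
gripper_width: 29.9
grasp_force: 53.2
```

```bash
cat > probe.py <<'E'
from h import *
# held probe seen from scene cam: points near the TCP axis, by height below TCP
s=read_state(); t=s["position"]; p,P=grab("scene"); print(s["clock"],t,s["gripper_width"],s["contact_force"],Ro.from_quat(s["ee_rot"]).as_matrix()[:,2])
q=P[np.hypot(P[...,0]-t[0],P[...,1]-t[1])<32]; q=q[(q[:,2]<t[2]+2)&(q[:,2]>t[2]-70)]
print("lowest rel TCP",np.percentile(q[:,2],[.3,1,2,5])-t[2],len(q))
from scipy.optimize import least_squares
for lo,hi,rad in((-52,-40,16),(-29,-6,21)):
    k=q[(q[:,2]-t[2]>lo)&(q[:,2]-t[2]<hi)]
    f=least_squares(lambda c:np.hypot(k[:,0]-c[0],k[:,1]-c[1])-rad,t[:2],loss="soft_l1"); print((lo,hi),len(k),"centre-TCP",f.x-t[:2],np.abs(f.fun).mean())
E
python3 probe.py
```

```text
12.9167 [ 429.19458555 -186.1486351   186.01469472] 29.90755755134243 [-0.06322078  0.0580683  -1.8182721 ] [-2.42599035e-03  8.12442279e-04 -9.99996727e-01]
lowest rel TCP [-52.39910242 -51.42626138 -50.88117313 -48.78857488] 771
(-52, -40) 135 centre-TCP [0.41901248 2.26749398] 0.61144757662063
(-29, -6) 371 centre-TCP [-0.40206836  2.2418455 ] 0.836196332762827
```

Request:
drive_tool(plan=[[[1, 0.5, 10, 0, 0], [1, 1, 25, 0, 0], [1, 1, 35, 0, 0], [1, 1, 35, 0, 0], [1, 1, 35, 0, 0], [1, 1, 35, 0, 0], [1, 1, 35, 0, 0], [1, 1, 35, 0, 0], [1, 1, 35, 0, 0], [1, 1, 35, 0, 0], [1, 0.5, 25, 0, 0], [1, 0, 12, 0, 0], [1, 0, 0, 0, 0], [1, 0, 0, -15, 0], [1, 0, 0, -15, 0], [1, 0, 0, -10, 0], [1, 0, 0, 0, 0], [1, 0, 0, 0, 0], [1, 0, 0, 0, 0], [1, 0, 0, 0, 0]]])

```text
clock: 14.63
position: [440.7, 165.6, 148.0]
ee_rot: [0.752, -0.659, 0.0, -0.001]
contact_force: [-0.1, 0.3, -1.3]
gripper_width: 30.0
grasp_force: 53.2
```

```bash
python3 probe.py; cat > rel.py <<'E'
from h import *
from scipy.optimize import least_squares
a=np.radians(7.61);u=np.array([np.cos(a),np.sin(a)]);v=np.array([-u[1],u[0]])
for n in("scene","top"):
    s=read_state();t=s["position"];p,P=grab(n); np.savez(n+"2.npz",p=p,P=P)
    q=P[np.isfinite(P[...,2])&(p.max(2)<100)]; d=q[:,:2]-[439.1,168.1]; q=q[(abs(d@u)<30)&(abs(d@v)<44)]; d=q[:,:2]-[439.1,168.1]
    for nm,k in(("flange",(q[:,2]>31)&(q[:,2]<38)),("towertop",(q[:,2]>59)&(q[:,2]<66)&(abs(d@v)<22)),("towerside",(q[:,2]>40)&(q[:,2]<58)&(abs(d@v)<24))):
        if k.sum()>5: print(n,nm,k.sum(),"u",np.percentile(d[k]@u,[1,50,99]).round(1),"v",np.percentile(d[k]@v,[1,50,99]).round(1),"z",np.median(q[k,2]).round(1))
E
python3 rel.py
```

```text
14.6333 [440.66403695 165.56592575 147.98498832] 29.991674475032205 [-0.13603384  0.33045642 -1.34059267] [ 1.26881191e-03  8.18675187e-04 -9.99998860e-01]
lowest rel TCP [-51.91908102 -51.07760511 -50.6919878  -48.34328136] 413
(-52, -40) 69 centre-TCP [0.04256143 2.01018443] 0.9267771808389514
(-29, -6) 208 centre-TCP [-0.5792187   1.82335658] 1.0936008420922745
scene flange 257 u [-29.6 -16.2  24.9] v [-42.4 -17.7  41.8] z 34.4
scene towertop 74 u [-19.2   1.2  15.9] v [-18.5   3.7  17.6] z 62.2
scene towerside 188 u [-19.8 -11.   16.8] v [-18.9 -13.5  17.9] z 50.3
top flange 384 u [-27.7  -7.3  26.8] v [-41.3 -25.   15. ] z 33.9
top towertop 81 u [-18.6 -12.4  16.5] v [-17.8 -13.4  13.3] z 62.2
top towerside 37 u [-18.5 -15.5  15.5] v [-17.6 -16.6  13.2] z 47.9
```

```bash
cat > wr.py <<'E'
from h import *
from scipy.optimize import least_squares
s=read_state(); t=s["position"]; R=Ro.from_quat(s["ee_rot"]).as_matrix(); p,P=grab("wrist"); np.savez("w7.npz",p=p,P=P)
T=(P-t)@R  # tool frame
k=(np.abs(T[...,1])<26)&(np.abs(T[...,0])<40)
for lo,hi,rad in((8,29,21),(37,52,16)):
    m=k&(T[...,2]>lo)&(T[...,2]<hi); q=T[m]
    if len(q)<30: print(lo,len(q)); continue
    f=least_squares(lambda c:np.hypot(q[:,0]-c[0],q[:,1]-c[1])-rad,[0,0],loss="soft_l1",f_scale=.5); print("band",lo,len(q),"tool xy",f.x.round(2),"yrange",q[:,1].min().round(1),q[:,1].max().round(1),"xmax",np.percentile(q[:,0],98).round(1),"world off",(R@[*f.x,0])[:2].round(2),np.abs(f.fun).mean().round(2))
a=np.radians(7.61);u=np.array([np.cos(a),np.sin(a)]);v=np.array([-u[1],u[0]])
d=P[...,:2]-[439.1,168.1]; U=d@u;V=d@v;Z=P[...,2]
m=(p.max(2)<100)&(abs(U)<34)&(V<5)&(V>-46)
for n,lo,hi in(("flange",31,38),("top",59,67)):
    j=m&(Z>lo)&(Z<hi)
    if n=="top": j&=abs(U)<24
    if j.sum()>20: print(n,j.sum(),"u",np.percentile(U[j],[.5,99.5]).round(1),"v",np.percentile(V[j],[.5,99]).round(1),np.median(Z[j]).round(1))
q=P[(T[...,2]>40)&(T[...,2]<60)&k]; print("lowest z",np.percentile(q[:,2],[1,5])-t[2],t)
E
python3 wr.py; python3 - <<'E'
import cv2,numpy as np
a=np.load("scene2.npz")["p"][120:240,160:280,::-1]; b=np.load("w7.npz")["p"][60:380,100:420,::-1]
cv2.imwrite("pics/fin.png",np.hstack([cv2.resize(a,(400,400),interpolation=cv2.INTER_CUBIC),cv2.resize(b,(400,400))]))
E
```

```text
band 8 1048 tool xy [-1.09 -0.14] yrange -20.1 20.6 xmax 20.2 world off [-0.   1.1] 0.26
band 37 99 tool xy [-1.29 -0.23] yrange -10.8 10.2 xmax 15.0 world off [0.06 1.31] 0.2
flange 2937 u [-27.6  27.7] v [-42.2   3.6] 35.2
top 732 u [-18.1  18.5] v [-18.8   2.7] 63.0
lowest z [-51.65413998 -50.99989973] [440.4611776  165.66741006 147.80215368]
```

View pics/fin.png

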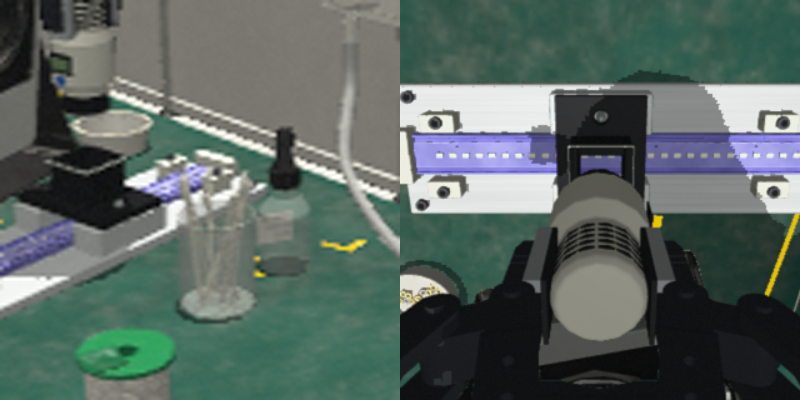

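The left half shows the probe held upright with its lens above the hood tower (rows 110 and 150). The right half is the wrist view with the probe over the mouth. The wrist fit puts the probe axis at TCP + (0,1.2), so I centre it and descend to TCP z of about 125.

Request:
drive_tool(plan=[[[1, -1.4, 1, 0, 0], [1, 0, 0, 0, 0], [1, 0, 0, -6, 0], [1, 0, 0, -6, 0], [1, 0, 0, -5, 0], [1, 0, 0, -4, 0], [1, 0, 0, -2, 0], [1, 0, 0, 0, 0], [1, 0, 0, 0, 0], [1, 0, 0, 0, 0], [1, 0, 0, 0, 0], [1, 0, 0, 0, 0], [1, 0, 0, 0, 0]]])

```text
clock: 15.92
position: [438.9, 166.6, 124.4]
ee_rot: [0.752, -0.659, 0.0, -0.0]
contact_force: [-0.4, -0.5, -2.1]
gripper_width: 29.9
grasp_force: 53.2
```

```bash
python3 wr.py; python3 probe.py; python3 rel.py|grep scene
```

```text
band 8 1047 tool xy [-1.12 -0.16] yrange -20.2 20.5 xmax 20.2 world off [0.01 1.13] 0.25
band 37 99 tool xy [-1.28 -0.25] yrange -10.8 10.2 xmax 15.1 world off [0.08 1.3 ] 0.19
flange 3489 u [-27.6  27.8] v [-42.3   3.7] 35.2
top 731 u [-18.1  18.2] v [-18.9  -3.6] 63.0
lowest z [-59.98142889 -59.91830363] [438.88491507 166.64380224 124.3902571 ]
15.9667 [438.88315156 166.63503257 124.37907631] 30.029141674777136 [-0.05550091  0.19998876 -1.84160929] [ 3.20192964e-04  2.69083565e-04 -9.99999913e-01]
lowest rel TCP [-69.84901993 -69.69731763 -69.12853251 -67.86747261] 544
(-52, -40) 73 centre-TCP [0.06898324 2.3980888 ] 0.9992684273309578
(-29, -6) 195 centre-TCP [-0.7129611   2.15020709] 1.0527758165722707
scene flange 258 u [-29.6 -15.9  25.4] v [-42.8 -18.5  41.4] z 34.4
scene towertop 64 u [-19.8  -6.   16.7] v [-19.5  -0.9  18. ] z 61.9
scene towerside 189 u [-20.3 -12.1  16.6] v [-19.1 -12.5  17.5] z 50.3
```

```bash
python3 -c "
from bench import *
print(job_done())"
```

```text
the job is handed in; nothing more can be done
None
```

The job is handed in (no verdict returned): the hood sits flat on both dowel pins and is released, and the head is held upright, centred to about 1 mm, with its lens about 9.5 mm above the hood's open top.

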